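# Wind a crock press down with its loose crank

### The job

Fit the loose crank fully home on the square shaft of the crock press, and wind it clockwise until the pressing plate sits firmly on the crock's lid; feel for the stop and do not force it. Then lift the crank off and lay it flat on the worktop, clear of the press, without dropping it. Be gentle with the press throughout and leave the other things standing where they are.

Things in the scene. Friction and masses are not known exactly. Their poses are not given: they have to be found in the camera images.
- press: Steel press fixed to the worktop: base plate 140 x 190 x 8 mm, two posts at y = +-74 mm, a bridge (44 x 178 mm, top at z = 126 mm, bolt heads to 130) over a lidded crock fixed in it. Origin: centre of the underside; z up, y along the bridge. Its upright shaft turns stiffly (0.2 N m) and stays where left; clockwise from above lowers the plate, 20 mm a turn, 2.6 to 4.2 rad from the start to a hard stop.
- shaft_seat (a point): Centre of the round shoulder (33 mm across), 134 mm above the worktop, at the foot of the press's upright square shaft; the crank's underside rests here when home. The shaft rises 24 mm as a 12 mm square, then 8 mm as a round nose tapering from 12 to 6 mm. How the square is turned is not given and varies; this point's axes are those of the press, not of the square.
- plate_face (a point): Centre of the underside of the round pressing plate (72 mm across) under the bridge; it goes down as the shaft is turned clockwise.
- lid_top (a point): Centre of the top of the crock's lid, 83 mm above the worktop. The plate starts 8 to 13.5 mm above it and sits on it at the hard stop.
- crank: Loose metal crank, 0.19 to 0.32 kg, most of it in the hub, lying flat. Origin: centre of the hub's underside; z up, x along the arm to the knob. Hub: 30 x 30 mm block, 32 mm high, with a 14.2 mm square hole right through (play on the shaft up to +-0.2 rad). Arm: bar 18 mm wide, 8 mm thick, flush with the underside, to x = 86 mm. In a wrong turn the hub stays about 24 mm above its seat.
- knob_mid (a point): Middle of the upright round knob: 22 mm across, 42 mm high (9 to 51 mm above the crank's underside), at this point 30 mm above the underside and 75 mm from the hub's axis. It spins freely on its pin, so it can be held while the crank goes round. Winding takes about 3 N here; more than about 15 N here strains the press.
- salt_shaker: Salt shaker, 44 mm across, 90 mm high; bystander. Origin: centre of its underside.
- honey_jar: Glass honey jar, 66 x 72 mm, 102 mm high; bystander. Origin: centre of its underside.
- tea_tin: Round tin, 57 mm across, 72 mm high; bystander. Origin: centre of its underside.

How it is judged:
On the way, in this order (a step that is already met when the one before it is completed fails the run):
1. the crank is seated on the square shaft, its hub down on the shoulder (z of crank in the frame of shaft_seat between -0.004 and 0.004 m and horizontal distance between crank and shaft_seat below 0.004 m and angle between crank's own z axis and vertical below 0.15 rad), for 0.2 s.
2. with the crank still seated on the shaft, the plate has been wound down onto the lid (all of step 1 and z of plate_face in the frame of lid_top below 0.001 m), for 0.2 s.
At the end, for the whole second after the job is handed in: The plate is within 1 mm of the lid, and the crank is off the shaft, lying flat (within 0.1 rad, underside within 6 mm of the worktop) and at rest on the worktop, touching no part of the press, its hub at least 100 mm from the press's centre (z of plate_face in the frame of lid_top below 0.001 m and height (world z) of crank between -0.004 and 0.006 m and angle between crank's own z axis and vertical below 0.1 rad and horizontal distance between crank and press above 0.1 m and linear speed of crank below 0.02 m/s and contact force between crank and press below 0.1 N).
It fails at once if the crank is pressed on the shaft with more than 75 N (all contacts added) while it is not home (contact force between crank and press above 75 N and z of crank in the frame of shaft_seat above 0.015 m).
It fails at once if the crank is forced, its socket bearing on the press with more than 200 N (all contacts added; about 17 N at the knob) (contact force between crank and press above 200 N).
It fails at once if the crank is dropped or thrown (moving faster than 0.5 m/s out of the fingers) (linear speed of crank above 0.5 m/s and contact force between the fingers and crank below 0.1 N).
It fails at once if the fingers or arm push the press itself with more than 25 N (contact force between any of the arm, the fingers and press above 25 N).
It fails at once if a bystander is shifted by more than 20 mm or tipped (distance of any of salt_shaker, honey_jar, tea_tin from where it was at the start of the episode above 0.02 m or angle between any of salt_shaker, honey_jar, tea_tin's own z axis and vertical above 0.3 rad).
It also fails if it takes over 72 s, if anything falls off the work surface, if the arm or the gripper's body presses on something with over 40 N, if the wrist force passes 120 N, or if a joint passes its speed limit or range.

### The arm

A 7-joint arm with a two-finger parallel gripper is mounted at the origin on a cart in front of the work surface, level with it; the furniture and walls round the work are solid. World frame = base frame: x ahead of the robot, y to its left, z up, the work surface at z = 0. Lengths are in m, angles in rad, forces in N, time in s.
With the tool pointing down it reaches from about 0.35 to 0.9 m from the base axis. Payload 7.2 kg.
Tool frame: the origin (TCP) lies midway between the tips of the shut fingers; the grasp point (between the pads) lies grip_point_offset behind it (grip_point_offset is the distance from the TCP to the grasp point, in m); z points along the fingers, y is the line along which they close (so a half turn about z gives the same grasp; the last joint's range is limited). The gripper opens to 85 mm and grips with 20 to 120 N. Pads are 22 mm wide; open, the fingers measure 114 mm over their backs; the gripper's body (76 mm by 85 mm) begins 54 mm behind the grasp point. The pads swing forward as they close: fully open they stand 13 mm farther back than shut.
Start: joints at [1.27, 0.411, -0.013, 1.596, 0.006, 1.134, -0.082], TCP at [0.144, -0.608, 0.231] pointing down, gripper open.
Joint ranges: [-2.95, 2.95], [-0.29, 1.99], [-1.47, 1.44], [0.14, 2.54], [-1.03, 4.17], [0.13, 1.85], [-2.86, 2.86]. Speed limits (rad/s): [2.39, 2.39, 3.01, 3.01, 3.14, 3.14, 3.14].

### API

Orientations are given as a rotation vector (axis times angle).
In Python, from bench import read_state, snapshot, camera_model, sign_off, grip_point_offset gives the robot as it stands.
- The arm moves only by the tool drive_tool, never from a script. Its argument "deltas" is a list of rows, each an object with "xyz": the shift along the tool's x, y, z in m, a list of three; "delta_rot": the turn, a rotation vector about the tool's x, y, z in degrees, a list of three. A call has 1 to 5 rows; each row is the pose to reach, as a shift and turn from the pose commanded when the call began, along the tool's axes at that moment; what a row does not reach only later rows make up. A row lasts 1/8 s, in which the tool goes at most 62.5 mm and 10.7 degrees, less where a joint would pass 70% of its speed; a pose out of reach is approached as far as the arm can. A call with a gripper value outside its range is refused whole. "jaw" is the finger opening in m, from 0 to 0.0854, set as the call begins (left out, the last holds). The fingers move at their own pace and stop on an object; "force" is the grip in N (left out, the last holds). Time passes only in rows, so rows that repeat a pose let the fingers close. It gives the time, the measured TCP pose, the force, the opening and the grip force at its end, in the units of the state.
- read_state(): the state, without advancing time (a new reading comes with each control period).
- snapshot(name): name is "side" or "top" or "wrist"; returns the picture (384x512x3 uint8, blue, green, red); there is no depth.
- camera_model(name): a dict with "mtx" (3x3 intrinsics, pixels), "camera_from_world" (4x4, takes a point from world to camera coordinates); the wrist camera has in their place "T_tool_cam" (4x4, takes a point from camera to tool coordinates, whose origin is the TCP and whose axes are the flange's). Camera axes: x right, y up, looking along -z (the intrinsics and any distortion apply to the point x, -y, -z); pixel columns grow to the right and rows downward; lengths in m; the calibration is good to about 2 mm. A picture is of the moment at which its call begins: read the wrist's pose just before it. camera_model takes no time and is no camera call.
- sign_off(): hands the job in; it is judged then, once.
The state is a dict: "time_s": time; "joint_pos": joint angles; "joint_vel": joint speeds; "effort": joint torques, N m; "tool_pos": TCP position; "eef_rot": TCP orientation; "wrist_force": force on the tool from outside, world axes, zero at the start; "wrist_torque": the same for the moment, N m; "width": finger opening in m; "finger_force": force on a finger pad.
Only numpy, scipy, OpenCV 4.12 (cv2) and the standard library are available. Lean on these libraries where they do the work, as an engineer would, in place of code of your own. Each camera call takes 0.05 s, during which the arm holds its last target. There are 200 camera calls.

## Working session

There is one attempt and no reset: what is moved stays moved. The work goes in short steps, Python scripts to look and compute and a tool call to move; the robot and the scene stay as the last step left them, time stands still between calls to the robot, and variables do not carry over. Pictures are saved under pics/ and viewed, at most 10 in all, crops included, and the job is handed in when it is done.

Besides the shell and the picture viewer there is one more tool, called as name(argument=value, ...) on one line, values as JSON. drive_tool: Moves the arm, as the interface text tells. Its arguments: {"type":"object","properties":{"deltas":{"type":"array"},"jaw":{"type":"number"},"force":{"type":"number"}},"required":["deltas"]}

```bash
mkdir -p pics
cat > h.py <<'E'
import numpy as np, cv2
from scipy.spatial.transform import Rotation as R
from bench import *
def cam(n,st=None):
    m=camera_model(n);K=np.array(m["mtx"])
    if n=="wrist":
        st=st or read_state();T=np.eye(4);T[:3,:3]=R.from_rotvec(st["eef_rot"]).as_matrix();T[:3,3]=st["tool_pos"]
        W=T@np.array(m["T_tool_cam"])
    else: W=np.linalg.inv(np.array(m["camera_from_world"]))
    return K,W,m
def ray(n,u,v,st=None):
    K,W,m=cam(n,st);d=np.linalg.solve(K,[u,v,1.]);d=np.array([d[0],-d[1],-d[2]])
    return W[:3,3],W[:3,:3]@d
def onz(n,u,v,z,st=None):
    o,d=ray(n,u,v,st);return o+d*(z-o[2])/d[2]
def tri(*rs):
    A=0;b=0
    for o,d in rs:
        d=d/np.linalg.norm(d);P=np.eye(3)-np.outer(d,d);A=A+P;b=b+P@o
    x=np.linalg.solve(A,b);return x,[np.linalg.norm(np.cross(x-o,d/np.linalg.norm(d))) for o,d in rs]
def proj(n,p,st=None):
    K,W,m=cam(n,st);c=np.linalg.inv(W)@np.r_[p,1];q=K@[c[0],-c[1],-c[2]];return q[:2]/q[2]
E
python3 - <<'E'
from h import *
s=read_state();print(s);print(grip_point_offset if not callable(grip_point_offset) else grip_point_offset())
for n in("side","top","wrist"):
    im=snapshot(n);cv2.imwrite(f"pics/{n}0.png",im);m=camera_model(n);print(n,{k:np.round(v,3).tolist() if not isinstance(v,str) else v for k,v in m.items()})
a=np.hstack([cv2.imread("pics/side0.png"),cv2.imread("pics/top0.png")])
E
```

```text
{'time_s': 0.0, 'joint_pos': array([ 1.2697746 ,  0.41187657, -0.01273069,  1.59706376,  0.00563346,
        1.13431193, -0.08217644]), 'joint_vel': array([ 0.00026692, -0.00010179,  0.00121687,  0.0006261 , -0.00036769,
        0.00070644,  0.00090805]), 'effort': array([-6.72078022e-05, -6.00625706e+01,  6.81679845e-01, -2.99413419e+01,
        1.37526600e-02,  1.04422893e-02, -4.51047669e-06]), 'tool_pos': array([ 0.14404383, -0.60765126,  0.23045946]), 'eef_rot': array([-3.11873539e+00, -3.64829385e-01,  5.10823509e-04]), 'wrist_force': array([-0.48359328,  0.50683783, -0.67574338]), 'wrist_torque': array([-0.01652628, -0.01563488, -0.02992782]), 'finger_force': 0.0, 'width': 0.08503815412992581}
0.0187
side {'mtx': [[377.082, 0.0, 259.041], [0.0, 377.082, 191.893], [0.0, 0.0, 1.0]], 'camera_from_world': [[-0.885, -0.466, 0.02, 0.564], [0.217, -0.374, 0.902, -0.249], [-0.412, 0.802, 0.432, -0.742], [0.0, 0.0, 0.0, 1.0]]}
top {'mtx': [[368.301, 0.0, 253.633], [0.0, 368.301, 193.024], [0.0, 0.0, 1.0]], 'camera_from_world': [[0.022, -1.0, -0.004, -0.022], [0.99, 0.022, 0.141, -0.632], [-0.141, -0.008, 0.99, -0.904], [0.0, 0.0, 0.0, 1.0]]}
wrist {'mtx': [[287.712, 0.0, 254.924], [0.0, 287.712, 191.591], [0.0, 0.0, 1.0]], 'T_tool_cam': [[-0.0, 0.964, 0.267, 0.066], [1.0, -0.0, 0.0, 0.0], [0.0, 0.267, -0.964, -0.143], [0.0, 0.0, 0.0, 1.0]]}
```

View pics/side0.png

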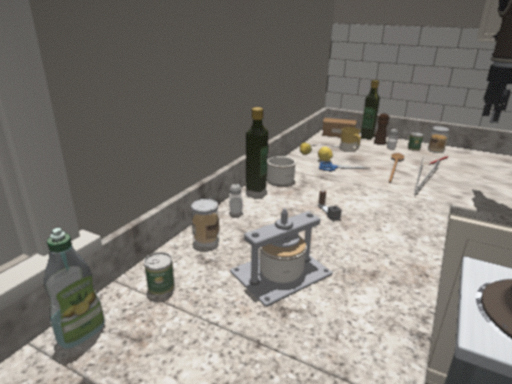

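View pics/top0.png

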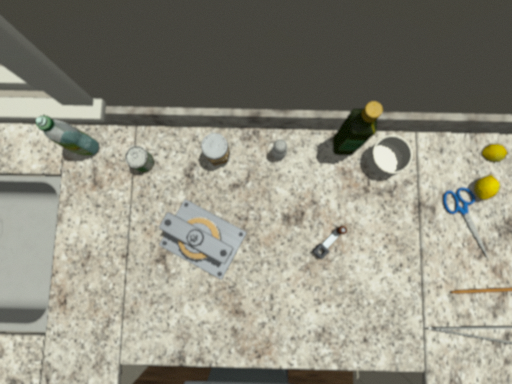

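The side view shows the press at (285,250), with the shaft tip at (284,212) and the crank hub at (334,212). In the top view the shaft is at (195,237), the hub at (318,251) and the knob at (342,229). I'll get rough positions from these, then look from close up with the wrist camera.

Run:
```python
from h import *
for nm,s,t in(("hub",(334,211),(318,251)),("knob",(322,197),(342,229)),("shaft",(284,211),(195,237))):
    print(nm,tri(ray("side",*s),ray("top",*t)))
print("hub z32",onz("top",318,251,.032),"shaft .166",onz("top",195,237,.16),"knob",onz("top",342,229,.051))
for nm,t,z in(("salt",(279,148),.09),("honey",(214,149),.1),("tin",(137,158),.07)): print(nm,onz("top",*t,z))
a=cv2.imread("pics/top0.png")[190:280,150:360];b=cv2.imread("pics/side0.png")[180:300,225:345]
a=cv2.resize(a,None,fx=3.6,fy=3.6,interpolation=2);cv2.imwrite("pics/c0.png",a)
```

```text
hub (array([ 0.48912366, -0.17664842,  0.02458085]), [np.float64(0.0005489723784218144), np.float64(0.0005489723784218517)])
knob (array([ 0.54672276, -0.23803834,  0.02845852]), [np.float64(0.0005557088379404417), np.float64(0.0005557088379404481)])
shaft (array([0.51652862, 0.12051678, 0.15682079]), [np.float64(0.0019652187606211324), np.float64(0.0019652187606213753)])
hub z32 [ 0.48867465 -0.17555712  0.032     ] shaft .166 [0.51462876 0.11928724 0.16      ] knob [ 0.54507192 -0.23294794  0.051     ]
salt [ 0.74113801 -0.06910986  0.09      ]
honey [0.73247315 0.09185822 0.1       ]
tin [0.71269016 0.29070877 0.07      ]
```

View pics/c0.png

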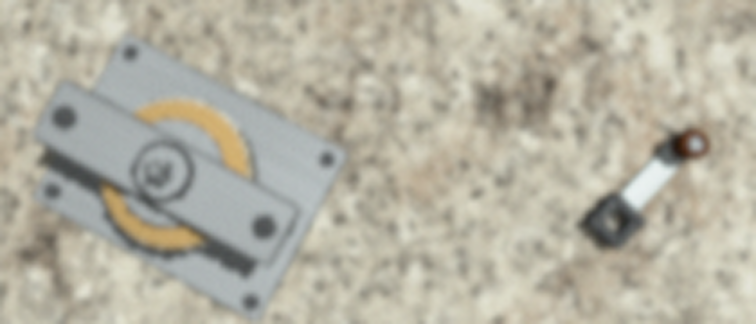

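```bash
cat >> h.py <<'E'
def go(x,y,z,yaw,st=None):
    st=st or read_state();M=R.from_rotvec(st["eef_rot"]).as_matrix()
    c,s=np.cos(np.radians(yaw)),np.sin(np.radians(yaw))
    T=np.array([[c,s,0],[s,-c,0],[0,0,-1]])
    d=M.T@(np.array([x,y,z])-st["tool_pos"]);r=np.degrees(R.from_matrix(M.T@T).as_rotvec())
    print("xyz",np.round(d,4),"rot",np.round(r,2),"yawnow",round(float(np.degrees(np.arctan2(M[1,0],M[0,0]))),2),"j7",round(float(st["joint_pos"][6]),2),"t",round(st["time_s"],2))
E
python3 -c "
from h import *
go(.489,-.176,.17,135)"
```

```text
xyz [ 0.4353 -0.3404  0.061 ] rot [-5.0000e-02 -7.0000e-02 -1.2166e+02] yawnow 13.34 j7 -0.08 t 0.15
```

drive_tool(deltas=[{"xyz":[0.05,-0.04,0],"delta_rot":[0,0,-10]},{"xyz":[0.1,-0.075,0],"delta_rot":[0,0,-20]},{"xyz":[0.15,-0.11,0],"delta_rot":[0,0,-30]},{"xyz":[0.2,-0.15,0],"delta_rot":[0,0,-40]},{"xyz":[0.24,-0.19,0],"delta_rot":[0,0,-50]}])

```text
time_s: 0.78
tool_pos: [0.3352, -0.3659, 0.2313]
eef_rot: [2.668, 1.658, 0.0]
wrist_force: [0.7, -0.3, -0.7]
width: 0.0853
finger_force: 0.0
```

```bash
python3 -c "
from h import *
go(.489,-.176,.17,135)"
```

```text
xyz [0.2384 0.0538 0.0613] rot [ 2.000e-02  1.000e-02 -7.128e+01] yawnow 63.72 j7 0.2 t 0.78
```

drive_tool(deltas=[{"xyz":[0.045,0.01,0.01],"delta_rot":[0,0,-10]},{"xyz":[0.09,0.02,0.02],"delta_rot":[0,0,-20]},{"xyz":[0.135,0.03,0.03],"delta_rot":[0,0,-30]},{"xyz":[0.18,0.04,0.04],"delta_rot":[0,0,-40]},{"xyz":[0.225,0.05,0.05],"delta_rot":[0,0,-50]}])

```text
time_s: 1.4
tool_pos: [0.4802, -0.1881, 0.181]
eef_rot: [1.719, 2.629, -0.0]
wrist_force: [1.0, 0.2, -0.2]
width: 0.0855
finger_force: 0.0
```

```bash
python3 -c "
from h import *
go(.489,-.176,.17,135)"
```

```text
xyz [0.0076 0.0129 0.011 ] rot [-0.000e+00  1.000e-02 -2.135e+01] yawnow 113.65 j7 0.49 t 1.4
```

drive_tool(deltas=[{"xyz":[0.004,0.006,0.005],"delta_rot":[0,0,-10]},{"xyz":[0.0076,0.013,0.011],"delta_rot":[0,0,-21.35]},{"xyz":[0.0076,0.013,0.011],"delta_rot":[0,0,-21.35]},{"xyz":[0.0076,0.013,0.011],"delta_rot":[0,0,-21.35]}])

```text
time_s: 1.9
tool_pos: [0.4882, -0.1776, 0.1703]
eef_rot: [-1.216, -2.896, 0.0]
wrist_force: [-0.4, -0.2, -0.4]
width: 0.0857
finger_force: 0.0
```

```bash
python3 -c "
from h import *
s=read_state();im=snapshot('wrist');cv2.imwrite('pics/w1.png',im)
import pickle;pickle.dump(s,open('w1.pkl','wb'));print(s['joint_pos']);go(.489,-.176,.17,135)
print(proj('wrist',[.489,-.176,.032],s))"
```

```text
[ 0.76681581  0.36976794 -0.63634064  1.88837795  0.26399269  0.96780944
  0.78703357]
xyz [0.0007 0.0017 0.0005] rot [-0.01  0.02 -0.54] yawnow 134.46 j7 0.79 t 1.95
[257.93908219 181.4600877 ]
```

View pics/w1.png

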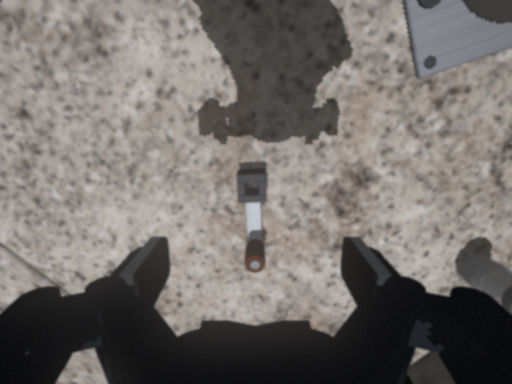

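The wrist view shows the hub around (252,185), with its hole at about (252,188). The arm runs straight down the picture to the knob at (255,264), and the fingers straddle it. I'll go lower for a second view and a measurement.

drive_tool(deltas=[{"xyz":[0,0,0.035],"delta_rot":[0,0,0]},{"xyz":[0,0,0.07],"delta_rot":[0,0,0]},{"xyz":[0,0,0.07],"delta_rot":[0,0,0]}])

```text
time_s: 2.33
tool_pos: [0.4866, -0.1771, 0.0987]
eef_rot: [-1.212, -2.894, 0.001]
wrist_force: [-0.3, 0.4, 0.0]
width: 0.0852
finger_force: 0.0
```

Run:
```python
from h import *
import pickle
s=read_state();im=snapshot('wrist');cv2.imwrite('pics/w2.png',im);pickle.dump(s,open('w2.pkl','wb'))
p=proj('wrist',[.489,-.176,.032],s);print(p,s['tool_pos'])
a=cv2.imread('pics/w1.png')[155:280,215:295];b=im[130:330,190:330]
cv2.imwrite('pics/c1.png',np.hstack([cv2.resize(a,(384,600),interpolation=2),cv2.resize(b,(416,594),interpolation=2)[:600] if 0 else cv2.resize(b,(416,600),interpolation=2)]))
```

```text
[260.11026282 205.55904797] [ 0.48660553 -0.17712714  0.09866378]
```

View pics/c1.png

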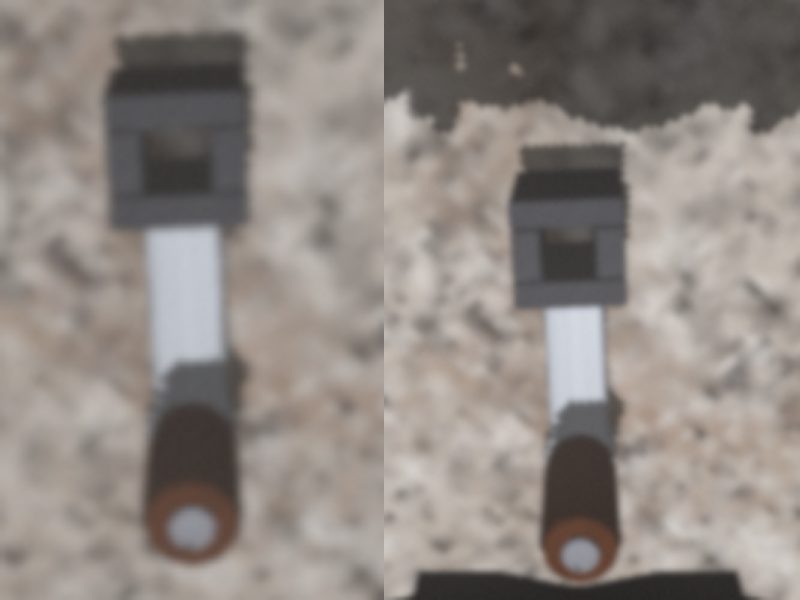

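The left crop shows the hub top centred at full-image (252,188.5) and the knob top at (255,265). The right crop (lower view) shows the hub top at (252.6,213.7) and the knob top at (256,314.3).

Run:
```python
from h import *
import pickle
a,b=[pickle.load(open(f'w{i}.pkl','rb')) for i in(1,2)]
h=tri(ray('wrist',251.9,188.5,a),ray('wrist',252.6,213.7,b),ray('top',317.5,251));k=tri(ray('wrist',255,265,a),ray('wrist',256,314.3,b))
print(h,k)
h1=onz('wrist',252.6,213.7,.032,b);k1=onz('wrist',256,314.3,.051,b);print(h1,k1,onz('wrist',251.9,188.5,.032,a),onz('wrist',255,265,.051,a))
v=k1-h1;print(np.hypot(*v[:2]),np.degrees(np.arctan2(v[1],v[0])))
go(h1[0],h1[1],.005,np.degrees(np.arctan2(v[1],v[0]))+180)
```

```text
(array([ 0.48734835, -0.17861778,  0.04572431]), [np.float64(0.004075203783779517), np.float64(0.0027706453048887336), np.float64(0.0066919337411092215)]) (array([ 0.5450759 , -0.23739106,  0.05044188]), [np.float64(1.522565140374692e-05), np.float64(1.5225651403732242e-05)])
[ 0.48952689 -0.18474694  0.032     ] [ 0.54477457 -0.23706604  0.051     ] [ 0.48977451 -0.18547599  0.032     ] [ 0.54484064 -0.23717371  0.051     ]
0.07608938333363996 -43.44046365218353
xyz [-0.0066 -0.0041  0.0952] rot [-0.04 -0.08 -1.96] yawnow 134.6 j7 0.72 t 2.38
```

drive_tool(deltas=[{"xyz":[-0.0066,-0.0041,0.02],"delta_rot":[0,0,-2]},{"xyz":[-0.0066,-0.0041,0.05],"delta_rot":[0,0,-2]},{"xyz":[-0.0066,-0.0041,0.08],"delta_rot":[0,0,-2]},{"xyz":[-0.0066,-0.0041,0.094],"delta_rot":[0,0,-2]},{"xyz":[-0.0066,-0.0041,0.094],"delta_rot":[0,0,-2]}])

```text
time_s: 3.0
tool_pos: [0.49, -0.1848, 0.0059]
eef_rot: [-1.159, -2.919, 0.0]
wrist_force: [-0.0, -0.5, 0.3]
width: 0.0853
finger_force: 0.0
```

drive_tool(deltas=[{"xyz":[0,0,0],"delta_rot":[0,0,0]},{"xyz":[0,0,0],"delta_rot":[0,0,0]},{"xyz":[0,0,0],"delta_rot":[0,0,0]},{"xyz":[0,0,0],"delta_rot":[0,0,0]},{"xyz":[0,0,0],"delta_rot":[0,0,0]}], jaw=0.02, force=50)

```text
time_s: 3.62
tool_pos: [0.4906, -0.185, 0.0071]
eef_rot: [1.159, 2.919, -0.001]
wrist_force: [-1.9, 0.1, 6.0]
width: 0.0295
finger_force: 50.2
```

Run:
```python
from h import *
s=read_state();print(s['width'],s['finger_force'],s['wrist_force'],s['tool_pos'],s['joint_pos'])
go(.4895,-.1847,.2,136.5)
```

```text
0.029516014370851922 50.243752151727676 [-1.8701024   0.078492    6.04412296] [ 0.49056435 -0.18497717  0.00708715] [ 0.66144139  0.6078828  -0.51058988  1.9983953   0.47835807  0.65296188
  0.65483566]
xyz [ 0.0007 -0.0005 -0.1929] rot [0.   0.07 0.18] yawnow 136.68 j7 0.65 t 3.62
```

Grasped (width 29.5 mm). Next I'll lift it and move to a viewing pose beside the shaft.

drive_tool(deltas=[{"xyz":[0,0,-0.02],"delta_rot":[0,0,0]},{"xyz":[0,0,-0.05],"delta_rot":[0,0,0]},{"xyz":[0,0,-0.1],"delta_rot":[0,0,0]},{"xyz":[0,0,-0.15],"delta_rot":[0,0,0]},{"xyz":[0,0,-0.21],"delta_rot":[0,0,-8]}])

```text
time_s: 4.25
tool_pos: [0.489, -0.1845, 0.2172]
eef_rot: [-0.948, -2.993, 0.0]
wrist_force: [2.1, -1.1, -3.3]
width: 0.0289
finger_force: 50.0
```

Run:
```python
from h import *
go(.554,.158,.21,225)
s=read_state();print(s['width'],s['wrist_force'],s['wrist_torque'])
```

```text
xyz [0.144  0.3174 0.0072] rot [ 5.000e-02 -1.200e-01 -8.015e+01] yawnow 144.85 j7 1.0 t 4.25
0.028943442430509843 [ 2.10980621 -1.13764674 -3.29795669] [-0.03396871 -0.05701446 -0.02954815]
```

drive_tool(deltas=[{"xyz":[0.018,0.035,0],"delta_rot":[0,0,-10]},{"xyz":[0.036,0.075,0],"delta_rot":[0,0,-20]},{"xyz":[0.054,0.115,0],"delta_rot":[0,0,-30]},{"xyz":[0.072,0.155,0],"delta_rot":[0,0,-40]},{"xyz":[0.09,0.195,0],"delta_rot":[0,0,-50]}])

```text
time_s: 4.88
tool_pos: [0.5291, 0.0274, 0.2161]
eef_rot: [0.41, -3.114, 0.001]
wrist_force: [1.2, 0.1, -2.7]
width: 0.0291
finger_force: 50.0
```

Run:
```python
from h import *
go(.554,.158,.21,225)
s=read_state();print(s['joint_pos'])
```

```text
xyz [-0.0579  0.1197  0.006 ] rot [-2.e-02 -4.e-02 -3.e+01] yawnow -165.0 j7 1.35 t 4.88
[ 0.58553699  0.41642456 -0.94062402  1.8006604   0.37297086  1.1154173
  1.34988782]
```

drive_tool(deltas=[{"xyz":[-0.018,0.038,0.002],"delta_rot":[0,0,-10]},{"xyz":[-0.038,0.078,0.004],"delta_rot":[0,0,-20]},{"xyz":[-0.058,0.12,0.006],"delta_rot":[0,0,-30]},{"xyz":[-0.058,0.12,0.006],"delta_rot":[0,0,-30]},{"xyz":[-0.058,0.12,0.006],"delta_rot":[0,0,-30]}])

```text
time_s: 5.5
tool_pos: [0.5547, 0.1567, 0.2097]
eef_rot: [1.193, -2.905, 0.001]
wrist_force: [-0.3, -0.1, -3.5]
width: 0.0289
finger_force: 50.1
```

Run:
```python
from h import *
import pickle
s=read_state();im=snapshot('wrist');cv2.imwrite('pics/w3.png',im);pickle.dump(s,open('w3.pkl','wb'))
go(.554,.158,.21,225);print(s['joint_pos'],s['tool_pos'])
p=proj('wrist',[.515,.119,.166],s);print(p)
u,v=p.astype(int);b=im[max(v-60,0):v+60,u-80:u+80];print(u,v)
cv2.imwrite('pics/c3.png',cv2.resize(b,None,fx=5,fy=5,interpolation=2))
```

```text
xyz [-0.0008  0.0021 -0.0002] rot [-0.02 -0.08 -0.42] yawnow -135.42 j7 1.56 t 5.55
[ 0.36599237  0.55233416 -1.02735049  1.69536906  0.505516    1.18794429
  1.55774843] [0.55470061 0.15666792 0.20967563]
[256.08423119 135.21744286]
256 135
```

View pics/c3.png

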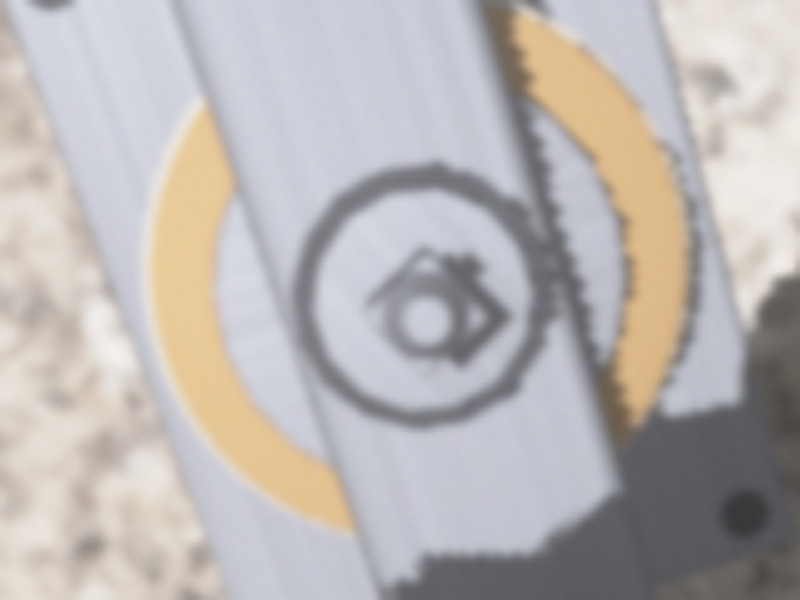

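The crop shows the nose tip at full-image (261.4,138.4) and the shoulder ring centred at (260.8,134.2). The square's corners lie up, down and left of the nose, so it is turned about 45° in this view, at a world yaw of about 0 mod 90.

Run:
```python
from h import *
import pickle
s=pickle.load(open('w3.pkl','rb'))
n=onz('wrist',261.4,138.4,.166,s);b=onz('wrist',260.8,134.2,.134,s);q=onz('wrist',176+427/5,75+311/5,.158,s)
print(n,b,q, tri(ray('wrist',261.4,138.4,s),ray('side',284,210),ray('top',195,237.8)))
for t in [(428,248),(430,375),(365,310)]: print(onz('wrist',176+t[0]/5,75+t[1]/5,.158,s)[:2]-q[:2])
im=cv2.imread('pics/w3.png');M=R.from_rotvec(s['eef_rot']).as_matrix()
hp=s['tool_pos']+M@[.001,0,-.025];print(proj('wrist',hp,s))
cv2.imwrite('pics/c4.png',cv2.resize(im[210:384,150:360],None,fx=3.4,fy=3.4,interpolation=2))
c=(n+b+q)[:2]/3;x=M[:2,0];print(c);go(*(c-.001*np.array([0,-1])),.21,-90)
```

```text
[0.51403461 0.12282838 0.166     ] [0.51366224 0.12280611 0.134     ] [0.51385184 0.1228915  0.158     ] (array([0.51500654, 0.12179009, 0.15986889]), [np.float64(0.0016595554451661724), np.float64(0.0030089368682444605), np.float64(0.0033080065355587615)])
[-0.00588043 -0.00569248]
[0.00573385 0.00630422]
[ 0.00571222 -0.00597   ]
[254.13352709 266.3231958 ]
[0.51384956 0.122842  ]
xyz [ 0.0518  0.006  -0.0001] rot [ 2.000e-02 -9.000e-02 -4.542e+01] yawnow -135.42 j7 1.56 t 5.55
```

View pics/c4.png

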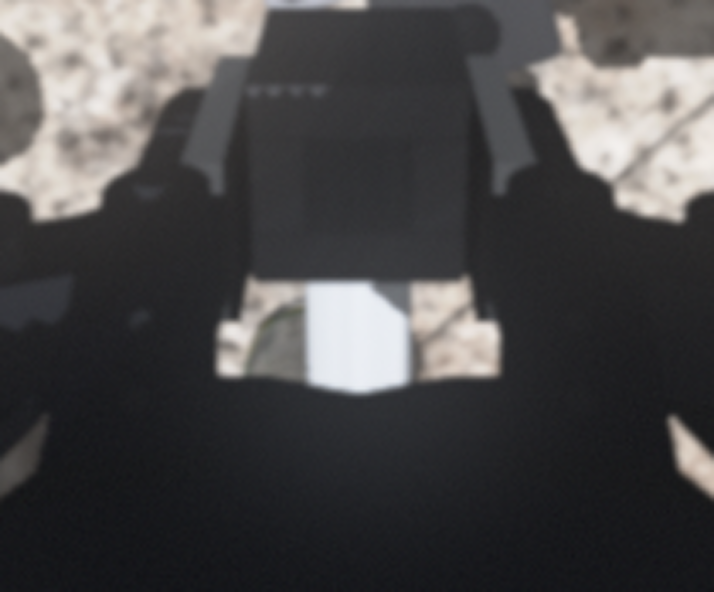

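The hub top in hand is centred at (254.7,265), within 1.3 px of the prediction, so the grasp offset is good. Next I'll move over the shaft at yaw -90.

drive_tool(deltas=[{"xyz":[0.012,0.001,0],"delta_rot":[0,0,-10]},{"xyz":[0.025,0.003,0],"delta_rot":[0,0,-20]},{"xyz":[0.037,0.004,0],"delta_rot":[0,0,-30]},{"xyz":[0.05,0.006,0],"delta_rot":[0,0,-40]},{"xyz":[0.0515,0.006,0],"delta_rot":[0,0,-45.4]}])

```text
time_s: 6.18
tool_pos: [0.5138, 0.1226, 0.21]
eef_rot: [2.222, -2.218, 0.002]
wrist_force: [0.5, -0.4, -2.7]
width: 0.0293
finger_force: 50.2
```

drive_tool(deltas=[{"xyz":[0,0,0.015],"delta_rot":[0,0,0]},{"xyz":[0,0,0.025],"delta_rot":[0,0,0]},{"xyz":[0,0,0.025],"delta_rot":[0,0,0]}])

```text
time_s: 6.55
tool_pos: [0.5137, 0.1248, 0.1841]
eef_rot: [2.22, -2.22, -0.001]
wrist_force: [-0.1, 0.8, -2.9]
width: 0.0291
finger_force: 50.2
```

Run:
```python
from h import *
go(.5138,.1242,.16,-90)
s=read_state();print(s['joint_pos'],s['tool_pos'],s['wrist_force'],s['wrist_torque'])
```

```text
xyz [ 0.0005 -0.0001  0.0241] rot [ 0.1  -0.05  0.01] yawnow -89.99 j7 2.25 t 6.55
[ 0.55510305  0.60620225 -1.23454956  1.83098517  0.62385029  1.16859231
  2.25233926] [0.5137335  0.12475735 0.184079  ] [-0.10843596  0.82697745 -2.92223345] [-0.03888749 -0.03582711 -0.01894333]
```

drive_tool(deltas=[{"xyz":[0.0005,0,0.005],"delta_rot":[0,0,0]},{"xyz":[0.0005,0,0.01],"delta_rot":[0,0,0]},{"xyz":[0.0005,0,0.014],"delta_rot":[0,0,0]},{"xyz":[0.0005,0,0.018],"delta_rot":[0,0,0]}])

```text
time_s: 7.05
tool_pos: [0.5143, 0.1248, 0.1671]
eef_rot: [-2.223, 2.22, -0.0]
wrist_force: [0.4, 0.4, -2.7]
width: 0.0291
finger_force: 50.2
```

Run:
```python
from h import *
go(.5138,.1242,.141,-90)
s=read_state();print(s['tool_pos'],s['wrist_force'],s['wrist_torque'])
```

```text
xyz [0.0006 0.0005 0.0261] rot [-0.01  0.    0.09] yawnow -89.91 j7 2.24 t 7.05
[0.51432769 0.12482215 0.1670567 ] [ 0.38326213  0.39852255 -2.6605566 ] [-0.06538045 -0.05761558  0.01981193]
```

drive_tool(deltas=[{"xyz":[0.0003,0.0002,0.003],"delta_rot":[0,0,0]},{"xyz":[0.0003,0.0002,0.006],"delta_rot":[0,0,0]},{"xyz":[0.0003,0.0002,0.008],"delta_rot":[0,0,0]}])

```text
time_s: 7.42
tool_pos: [0.5146, 0.1245, 0.1593]
eef_rot: [-2.222, 2.219, -0.001]
wrist_force: [1.8, 0.4, -0.9]
width: 0.029
finger_force: 50.3
```

drive_tool(deltas=[{"xyz":[0,0,0.004],"delta_rot":[0,0,0]},{"xyz":[0,0,0.008],"delta_rot":[0,0,0]},{"xyz":[0,0,0.012],"delta_rot":[0,0,0]},{"xyz":[0,0,0.015],"delta_rot":[0,0,0]}])

```text
time_s: 7.92
tool_pos: [0.5146, 0.1245, 0.1442]
eef_rot: [-2.222, 2.219, -0.001]
wrist_force: [5.3, -0.0, 0.0]
width: 0.0291
finger_force: 50.5
```

drive_tool(deltas=[{"xyz":[0,-0.0007,0.001],"delta_rot":[0,0,0]},{"xyz":[0,-0.0007,0.002],"delta_rot":[0,0,0]},{"xyz":[0,-0.0007,0.003],"delta_rot":[0,0,0]},{"xyz":[0,-0.0007,0.004],"delta_rot":[0,0,0]}])

```text
time_s: 8.43
tool_pos: [0.5147, 0.1245, 0.141]
eef_rot: [2.223, -2.219, 0.001]
wrist_force: [-0.9, -3.4, 14.8]
width: 0.0293
finger_force: 52.3
```

Home: TCP z is 0.141 with about 17 N upward contact. Now I'll wind.

drive_tool(deltas=[{"xyz":[0,0,-0.0004],"delta_rot":[0,0,6]},{"xyz":[0,0,-0.0004],"delta_rot":[0,0,14]},{"xyz":[0,0,-0.0004],"delta_rot":[0,0,22]},{"xyz":[0,0,-0.0004],"delta_rot":[0,0,30]}])

```text
time_s: 8.93
tool_pos: [0.5155, 0.1239, 0.1411]
eef_rot: [-1.566, 2.723, -0.002]
wrist_force: [5.4, -2.6, 1.3]
width: 0.0295
finger_force: 50.7
```

```bash
cat > s.py <<'E'
from h import *
s=read_state();print(s['joint_pos'].round(2),s['tool_pos'].round(4),'F',s['wrist_force'].round(1),'T',s['wrist_torque'].round(3),s['width'],s['finger_force'])
go(.5146,.1245,.1405,-90)
E
python3 s.py
```

```text
[ 0.46  0.58 -1.06  1.88  0.59  1.04  1.76] [0.5155 0.1239 0.1411] F [ 5.4 -2.6  1.3] T [-0.488 -0.902  0.216] 0.02953081805456197 50.72323568165302
xyz [-0.0001  0.0011  0.0006] rot [-1.000e-01 -2.000e-02 -3.019e+01] yawnow -120.19 j7 1.76 t 8.93
```

drive_tool(deltas=[{"xyz":[0,-0.0007,0],"delta_rot":[0,0,8]},{"xyz":[0.0001,-0.0009,0],"delta_rot":[0,0,16]},{"xyz":[0.0001,-0.001,0],"delta_rot":[0,0,24]},{"xyz":[0.0002,-0.0012,0],"delta_rot":[0,0,32]},{"xyz":[0.0003,-0.0014,0],"delta_rot":[0,0,40]}])

```text
time_s: 9.55
tool_pos: [0.5157, 0.1238, 0.1411]
eef_rot: [-0.542, 3.094, -0.0]
wrist_force: [1.2, -0.7, 2.0]
width: 0.0293
finger_force: 50.9
```

```bash
python3 s.py
```

```text
[ 0.36  0.51 -0.9   1.88  0.48  0.98  1.16] [0.5157 0.1238 0.1411] F [ 1.2 -0.7  2. ] T [-0.015 -0.27   0.188] 0.02926427402412917 50.89955471456051
xyz [0.0008 0.001  0.0006] rot [-1.000e-02  1.000e-02 -7.014e+01] yawnow -160.14 j7 1.16 t 9.55
```

drive_tool(deltas=[{"xyz":[0,-0.0002,0],"delta_rot":[0,0,8]},{"xyz":[0.0001,-0.0004,0],"delta_rot":[0,0,16]},{"xyz":[0.0001,-0.0005,0],"delta_rot":[0,0,24]},{"xyz":[0.0002,-0.0007,0],"delta_rot":[0,0,32]},{"xyz":[0.0003,-0.0009,0],"delta_rot":[0,0,40]}])

```text
time_s: 10.18
tool_pos: [0.5156, 0.1237, 0.1411]
eef_rot: [0.548, 3.093, 0.002]
wrist_force: [1.5, 2.8, 1.4]
width: 0.0289
finger_force: 50.7
```

```bash
python3 s.py
```

```text
[ 0.25  0.45 -0.74  1.89  0.37  0.94  0.56] [0.5156 0.1237 0.1411] F [1.5 2.8 1.4] T [ 0.442 -0.322  0.161] 0.028917257336440995 50.74635185301304
xyz [0.0012 0.0004 0.0006] rot [ 6.000e-02  6.000e-02 -1.101e+02] yawnow 159.9 j7 0.56 t 10.18
```

drive_tool(deltas=[{"xyz":[0,0.0001,0],"delta_rot":[0,0,8]},{"xyz":[0,0.0001,0],"delta_rot":[0,0,16]},{"xyz":[0,0,0],"delta_rot":[0,0,24]},{"xyz":[0,0,0],"delta_rot":[0,0,32]}])

```text
time_s: 10.68
tool_pos: [0.5156, 0.1237, 0.1411]
eef_rot: [-1.38, -2.822, -0.002]
wrist_force: [1.0, 1.5, 1.5]
width: 0.0293
finger_force: 50.8
```

```bash
python3 s.py
```

```text
[ 0.15  0.42 -0.61  1.89  0.3   0.92  0.06] [0.5156 0.1237 0.1411] F [1.  1.5 1.5] T [ 0.326 -0.319  0.205] 0.029264552824053273 50.82852602005005
xyz [ 0.0012 -0.0003  0.0006] rot [ 8.000e-02  5.000e-02 -1.421e+02] yawnow 127.9 j7 0.06 t 10.68
```

drive_tool(deltas=[{"xyz":[0,0,0],"delta_rot":[0,0,0]},{"xyz":[0,0,0],"delta_rot":[0,0,2]},{"xyz":[0,0,0],"delta_rot":[0,0,4]},{"xyz":[0,-0.0001,0],"delta_rot":[0,0,6]},{"xyz":[0,-0.0001,0],"delta_rot":[0,0,8]}], force=25)

```text
time_s: 11.3
tool_pos: [0.5156, 0.1236, 0.1411]
eef_rot: [-1.568, -2.722, -0.002]
wrist_force: [-0.6, 4.4, 5.0]
width: 0.029
finger_force: 51.3
```

```bash
python3 s.py
```

```text
[ 0.13  0.41 -0.58  1.9   0.28  0.91 -0.06] [0.5156 0.1236 0.1411] F [-0.6  4.4  5. ] T [0.83  0.094 0.204] 0.028989578923491608 51.276280134916306
xyz [ 0.0013 -0.0005  0.0006] rot [ 1.0000e-01  4.0000e-02 -1.4988e+02] yawnow 120.12 j7 -0.06 t 11.3
```

drive_tool(deltas=[{"xyz":[0.0003,0.0001,0],"delta_rot":[0,0,0]},{"xyz":[0.0004,0.0001,0],"delta_rot":[0,0,1]},{"xyz":[0.0004,0,0],"delta_rot":[0,0,2.5]},{"xyz":[0.0004,0,0],"delta_rot":[0,0,4]},{"xyz":[0.0004,0,0],"delta_rot":[0,0,5.5]}], force=25, jaw=0.022)

```text
time_s: 11.92
tool_pos: [0.5157, 0.1237, 0.1411]
eef_rot: [-1.697, -2.644, -0.002]
wrist_force: [-0.2, 4.1, 4.8]
width: 0.029
finger_force: 51.3
```

```bash
python3 s.py
```

```text
[ 0.11  0.41 -0.56  1.9   0.27  0.91 -0.14] [0.5157 0.1237 0.1411] F [-0.2  4.1  4.8] T [ 0.739 -0.033  0.218] 0.029015112505385576 51.30532309412956
xyz [ 0.0012 -0.0006  0.0006] rot [ 7.000e-02  5.000e-02 -1.554e+02] yawnow 114.6 j7 -0.14 t 11.93
```

drive_tool(deltas=[{"xyz":[0,0,0],"delta_rot":[0,0,0]},{"xyz":[0,0,0],"delta_rot":[0,0,0]}], jaw=0.036)

```text
time_s: 12.18
tool_pos: [0.515, 0.122, 0.1401]
eef_rot: [-1.697, -2.643, 0.003]
wrist_force: [-0.4, -0.1, -0.3]
width: 0.0364
finger_force: 0.0
```

drive_tool(deltas=[{"xyz":[0,0,0],"delta_rot":[0,0,0]},{"xyz":[0,0,0],"delta_rot":[0,0,0]},{"xyz":[0,0,0],"delta_rot":[0,0,0]}], jaw=0.02, force=25)

```text
time_s: 12.55
tool_pos: [0.5161, 0.1225, 0.1406]
eef_rot: [1.697, 2.643, 0.0]
wrist_force: [3.2, -0.8, -2.5]
width: 0.0294
finger_force: 29.1
```

```bash
python3 s.py
```

```text
[ 0.11  0.41 -0.55  1.9   0.27  0.91 -0.14] [0.5161 0.1225 0.1406] F [ 3.2 -0.8 -2.5] T [-0.125 -0.938  0.14 ] 0.029422398462706157 29.14173454977572
xyz [ 0.0024 -0.0005  0.0001] rot [-2.0000e-02  5.0000e-02 -1.5543e+02] yawnow 114.57 j7 -0.14 t 12.55
```

drive_tool(deltas=[{"xyz":[-0.0002,0.0003,0],"delta_rot":[0,0,2]},{"xyz":[-0.0002,0.0003,0],"delta_rot":[0,0,4]},{"xyz":[-0.0002,0.0002,0],"delta_rot":[0,0,6]},{"xyz":[-0.0002,0.0002,0],"delta_rot":[0,0,8]}])

```text
time_s: 13.05
tool_pos: [0.5159, 0.1225, 0.1407]
eef_rot: [1.881, 2.516, -0.0]
wrist_force: [3.6, -1.9, -1.6]
width: 0.0295
finger_force: 29.7
```

```bash
python3 s.py
```

```text
[ 0.09  0.4  -0.52  1.9   0.25  0.9  -0.27] [0.5159 0.1225 0.1407] F [ 3.6 -1.9 -1.6] T [-0.422 -0.835  0.174] 0.029481528182723822 29.732350230915472
xyz [ 0.0023 -0.0007  0.0002] rot [-3.0000e-02  0.0000e+00 -1.6356e+02] yawnow 106.44 j7 -0.27 t 13.05
```

drive_tool(deltas=[{"xyz":[-0.0002,0.0002,0.0003],"delta_rot":[0,0,2]},{"xyz":[-0.0002,0.0002,0.0003],"delta_rot":[0,0,4]},{"xyz":[-0.0002,0.0002,0.0003],"delta_rot":[0,0,6]},{"xyz":[-0.0002,0.0002,0.0003],"delta_rot":[0,0,8]}])

```text
time_s: 13.55
tool_pos: [0.5158, 0.1225, 0.1406]
eef_rot: [-2.052, -2.379, 0.001]
wrist_force: [-1.2, -3.4, 5.3]
width: 0.0295
finger_force: 30.6
```

```bash
python3 s.py
```

```text
[ 0.07  0.4  -0.49  1.9   0.24  0.9  -0.39] [0.5158 0.1225 0.1406] F [-1.2 -3.4  5.3] T [-0.692  0.181  0.209] 0.029484480112770505 30.57738876203075
xyz [ 0.0022 -0.0009  0.0001] rot [-4.0000e-02 -5.0000e-02 -1.7155e+02] yawnow 98.45 j7 -0.39 t 13.55
```

drive_tool(deltas=[{"xyz":[-0.0003,-0.0001,0],"delta_rot":[0,0,2.5]},{"xyz":[-0.0003,-0.0001,0],"delta_rot":[0,0,5]},{"xyz":[-0.0003,-0.0001,0],"delta_rot":[0,0,7.5]},{"xyz":[-0.0003,-0.0001,0],"delta_rot":[0,0,10]}])

```text
time_s: 14.05
tool_pos: [0.5156, 0.1225, 0.1406]
eef_rot: [-2.251, -2.191, 0.001]
wrist_force: [-1.1, -3.0, 6.1]
width: 0.0294
finger_force: 30.6
```

```bash
python3 s.py
```

```text
[ 0.04  0.39 -0.45  1.9   0.22  0.9  -0.55] [0.5156 0.1225 0.1406] F [-1.1 -3.   6.1] T [-0.545  0.316  0.187] 0.029383539660868808 30.61169123277068
xyz [ 0.002  -0.001   0.0001] rot [2.0000e-02 7.0000e-02 1.7845e+02] yawnow 88.45 j7 -0.55 t 14.05
```

drive_tool(deltas=[{"xyz":[-0.0002,-0.0002,0],"delta_rot":[0,0,2.5]},{"xyz":[-0.0002,-0.0002,0],"delta_rot":[0,0,5]},{"xyz":[-0.0002,-0.0002,0],"delta_rot":[0,0,7.5]},{"xyz":[-0.0002,-0.0003,0],"delta_rot":[0,0,10]}])

```text
time_s: 14.55
tool_pos: [0.5153, 0.1224, 0.1405]
eef_rot: [-2.433, -1.986, 0.001]
wrist_force: [-0.5, -1.5, 6.1]
width: 0.0294
finger_force: 30.5
```

```bash
python3 s.py
```

```text
[ 0.01  0.39 -0.42  1.9   0.2   0.89 -0.71] [0.5153 0.1224 0.1405] F [-0.5 -1.5  6.1] T [-0.459  0.254  0.181] 0.029388376703565398 30.541193259414285
xyz [ 0.0019 -0.0011  0.    ] rot [-1.0000e-02  5.0000e-02  1.6846e+02] yawnow 78.46 j7 -0.71 t 14.55
```

drive_tool(deltas=[{"xyz":[0,-0.0001,0],"delta_rot":[0,0,2.5]},{"xyz":[0,-0.0001,0],"delta_rot":[0,0,5]},{"xyz":[0,-0.0002,0],"delta_rot":[0,0,7.5]},{"xyz":[0,-0.0002,0],"delta_rot":[0,0,10]}])

```text
time_s: 15.05
tool_pos: [0.5151, 0.1225, 0.1406]
eef_rot: [-2.596, -1.769, 0.001]
wrist_force: [-0.9, -2.5, 5.5]
width: 0.0296
finger_force: 33.9
```

```bash
python3 s.py
```

```text
[-0.02  0.38 -0.38  1.91  0.18  0.89 -0.86] [0.5151 0.1225 0.1406] F [-0.9 -2.5  5.5] T [-0.471  0.26   0.813] 0.0295557123661421 33.91960948705673
xyz [ 0.0016 -0.0012  0.0001] rot [1.0000e-02 3.0000e-02 1.5853e+02] yawnow 68.53 j7 -0.86 t 15.05
```

The torque jumped from 0.18 to 0.81 N m, so this is the stop. I'll ease off to the middle of the play, then look.

drive_tool(deltas=[{"xyz":[0,0,0],"delta_rot":[0,0,-2]},{"xyz":[0,0,0],"delta_rot":[0,0,-2]},{"xyz":[0,0,0],"delta_rot":[0,0,-2]},{"xyz":[0,0,0],"delta_rot":[0,0,-5]},{"xyz":[0,0,0],"delta_rot":[0,0,-9]}])

```text
time_s: 15.68
tool_pos: [0.5152, 0.1225, 0.1405]
eef_rot: [-2.446, -1.97, 0.0]
wrist_force: [-0.6, -2.4, 5.1]
width: 0.0296
finger_force: 29.5
```

```bash
python3 s.py
python3 - <<'E'
from h import *
im=snapshot('side');cv2.imwrite('pics/s2.png',cv2.resize(im[170:310,215:355],None,fx=4,fy=4,interpolation=2))
E
```

```text
[ 0.    0.39 -0.41  1.9   0.19  0.89 -0.72] [0.5152 0.1225 0.1405] F [-0.6 -2.4  5.1] T [-0.322  0.155 -0.04 ] 0.029594044058894063 29.50921654701233
xyz [ 0.0018 -0.0011  0.    ] rot [-2.0000e-02  4.0000e-02  1.6769e+02] yawnow 77.69 j7 -0.72 t 15.68
```

View pics/s2.png

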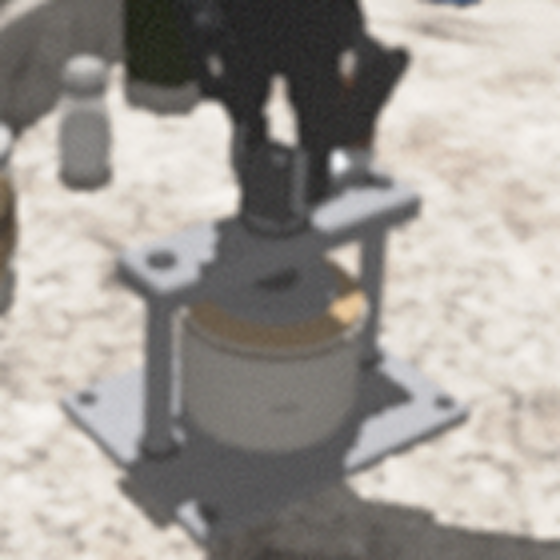

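The side view shows the crank hub down on the shoulder at (275,225 in the crop) and the plate flat on the lid at (265,300). The socket is now free of torque, so I'll firm the grip and lift straight up.

drive_tool(deltas=[{"xyz":[0,0,0],"delta_rot":[0,0,0]},{"xyz":[0,0,-0.003],"delta_rot":[0,0,0]},{"xyz":[0,0,-0.008],"delta_rot":[0,0,0]},{"xyz":[0,0,-0.014],"delta_rot":[0,0,0]},{"xyz":[0,0,-0.02],"delta_rot":[0,0,0]}], jaw=0.018, force=50)

```text
time_s: 16.35
tool_pos: [0.5151, 0.1224, 0.1608]
eef_rot: [-2.448, -1.968, 0.001]
wrist_force: [1.2, -0.8, -3.8]
width: 0.0292
finger_force: 50.4
```

```bash
python3 s.py
```

```text
[ 0.01  0.36 -0.42  1.89  0.18  0.93 -0.71] [0.5151 0.1224 0.1608] F [ 1.2 -0.8 -3.8] T [ 0.063 -0.163  0.015] 0.029165960296427977 50.367011055350304
xyz [ 0.002  -0.001   0.0203] rot [-0.0000e+00  6.0000e-02  1.6759e+02] yawnow 77.59 j7 -0.71 t 16.35
```

drive_tool(deltas=[{"xyz":[0,0,-0.015],"delta_rot":[0,0,0]},{"xyz":[0,0,-0.035],"delta_rot":[0,0,0]},{"xyz":[0,0,-0.06],"delta_rot":[0,0,0]},{"xyz":[0,0,-0.06],"delta_rot":[0,0,0]}])

```text
time_s: 16.85
tool_pos: [0.5166, 0.1226, 0.2229]
eef_rot: [2.447, 1.967, 0.006]
wrist_force: [0.1, -0.4, -3.1]
width: 0.029
finger_force: 50.6
```

```bash
python3 s.py; python3 -c "
from h import *
go(.49,-.17,.1,77.6)"
```

```text
[ 0.03  0.29 -0.43  1.82  0.14  1.06 -0.67] [0.5166 0.1226 0.2229] F [ 0.1 -0.4 -3.1] T [ 0.03  -0.026 -0.008] 0.029002609129943794 50.6250165682286
xyz [ 0.0013 -0.0027  0.0824] rot [-1.0000e-01 -3.4000e-01  1.6759e+02] yawnow 77.59 j7 -0.67 t 16.85
xyz [-0.2917  0.0365  0.1226] rot [ 0.22 -0.09 -0.01] yawnow 77.59 j7 -0.67 t 16.85
```

drive_tool(deltas=[{"xyz":[-0.045,0.006,0],"delta_rot":[0,0,0]},{"xyz":[-0.095,0.012,0],"delta_rot":[0,0,0]},{"xyz":[-0.145,0.018,0],"delta_rot":[0,0,0]},{"xyz":[-0.195,0.025,0],"delta_rot":[0,0,0]},{"xyz":[-0.24,0.03,0.03],"delta_rot":[0,0,0]}])

```text
time_s: 17.48
tool_pos: [0.494, -0.1208, 0.1914]
eef_rot: [2.447, 1.965, 0.003]
wrist_force: [1.1, -0.8, -4.2]
width: 0.0294
finger_force: 50.6
```

drive_tool(deltas=[{"xyz":[-0.03,0.004,0.04],"delta_rot":[0,0,0]},{"xyz":[-0.05,0.006,0.085],"delta_rot":[0,0,0]},{"xyz":[-0.05,0.006,0.12],"delta_rot":[0,0,0]},{"xyz":[-0.05,0.006,0.14],"delta_rot":[0,0,0]},{"xyz":[-0.05,0.006,0.145],"delta_rot":[0,0,0]}])

```text
time_s: 18.1
tool_pos: [0.4869, -0.1684, 0.0436]
eef_rot: [-2.446, -1.967, 0.003]
wrist_force: [0.4, -0.9, -2.7]
width: 0.0288
finger_force: 50.4
```

```bash
python3 -c "
from h import *
go(.49,-.17,.0065,77.6);s=read_state();print(s['tool_pos'],s['wrist_force'])"
```

```text
xyz [-0.001   0.0035  0.0371] rot [-0.21 -0.02 -0.  ] yawnow 77.6 j7 -0.15 t 18.1
[ 0.48690073 -0.1683514   0.04362897] [ 0.41435561 -0.88804713 -2.74631788]
```

drive_tool(deltas=[{"xyz":[0,0,0.015],"delta_rot":[0,0,0]},{"xyz":[0,0,0.028],"delta_rot":[0,0,0]},{"xyz":[0,0,0.034],"delta_rot":[0,0,0]},{"xyz":[0,0,0.036],"delta_rot":[0,0,0]},{"xyz":[0,0,0.0365],"delta_rot":[0,0,0]}])

```text
time_s: 18.73
tool_pos: [0.4886, -0.1688, 0.0091]
eef_rot: [2.448, 1.968, 0.0]
wrist_force: [0.3, -0.2, -1.6]
width: 0.0293
finger_force: 50.5
```

drive_tool(deltas=[{"xyz":[0,0,0.0004],"delta_rot":[0,0,0]},{"xyz":[0,0,0.0008],"delta_rot":[0,0,0]}])

```text
time_s: 18.98
tool_pos: [0.4886, -0.1689, 0.0084]
eef_rot: [2.448, 1.968, 0.0]
wrist_force: [-0.2, -0.2, -3.4]
width: 0.0293
finger_force: 50.5
```

drive_tool(deltas=[{"xyz":[0,0,0.0005],"delta_rot":[0,0,0]},{"xyz":[0,0,0.001],"delta_rot":[0,0,0]},{"xyz":[0,0,0.0015],"delta_rot":[0,0,0]},{"xyz":[0,0,0.0018],"delta_rot":[0,0,0]}])

```text
time_s: 19.48
tool_pos: [0.4884, -0.1688, 0.0066]
eef_rot: [2.448, 1.968, -0.0]
wrist_force: [-2.2, 0.6, 6.8]
width: 0.0292
finger_force: 51.7
```

Contact with the worktop. I'll release and go up.

drive_tool(deltas=[{"xyz":[0,0,0],"delta_rot":[0,0,0]},{"xyz":[0,0,0],"delta_rot":[0,0,0]},{"xyz":[0,0,0],"delta_rot":[0,0,0]},{"xyz":[0,0,0],"delta_rot":[0,0,0]}], jaw=0.08)

```text
time_s: 19.98
tool_pos: [0.4884, -0.1688, 0.0063]
eef_rot: [2.449, 1.968, 0.0]
wrist_force: [0.2, 0.6, -0.1]
width: 0.0799
finger_force: 0.0
```

drive_tool(deltas=[{"xyz":[0,0,-0.02],"delta_rot":[0,0,0]},{"xyz":[0,0,-0.06],"delta_rot":[0,0,0]},{"xyz":[0,0,-0.11],"delta_rot":[0,0,0]},{"xyz":[0,0,-0.16],"delta_rot":[0,0,0]},{"xyz":[0,0,-0.16],"delta_rot":[0,0,0]}])

```text
time_s: 20.6
tool_pos: [0.4908, -0.1694, 0.1703]
eef_rot: [2.444, 1.964, 0.006]
wrist_force: [1.0, -0.2, -0.6]
width: 0.0796
finger_force: 0.0
```

Run:
```python
from h import *
a=snapshot('wrist');b=snapshot('side')
cv2.imwrite('pics/f.png',np.hstack([cv2.resize(a,(400,300)),cv2.resize(b[110:335,120:420],(400,300))]))
print(read_state()['time_s'])
```

```text
20.7
```

View pics/f.png

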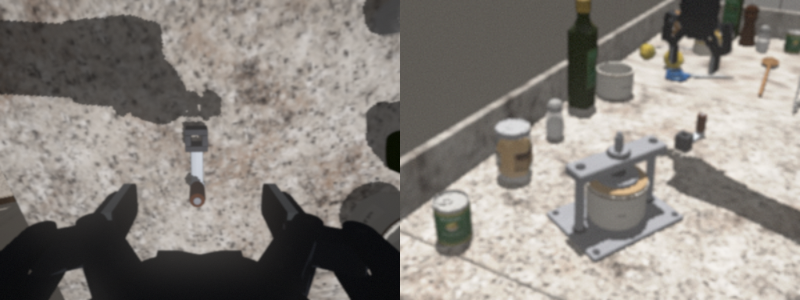

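The crank lies flat and clear at (195,140) in the wrist view and (690,138) in the side view. The plate is down on the lid at (618,185), and the bystanders are undisturbed.

```bash
python3 -c "
from bench import *
print(sign_off())"
```

```text
the job is handed in; nothing more can be done
None
```

The job is handed in (no verdict came back): the crank was seated and wound to the stop at about 0.8 N m, leaving the plate on the lid; it now lies flat on the worktop, clear of the press, after about 21 s.

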